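# Sort the mixed-up boat gauges into their trays

### The job

The four boat gauges on the bench are all in the wrong trays: stand each one, dial up, flat inside the tray that has the colour of its dial. The trays hold only one gauge each, so use the empty black rubber pad as the free spot: set a gauge down there and let go of it while you make room, and leave the pad empty at the end. They are instruments, so never drop them or tip them over, and leave the glass jar where it stands.

Things in the scene. Friction and masses are not known exactly. Their poses are not given: they have to be found in the camera images.
- gauge_red_mid (a point): The gauge with the red dial: a round boat instrument standing on its back, a black upright cylinder 54 mm in diameter and 60 mm high (a look-only steel bezel 56 mm wide at the top), dial facing up with white needle and ticks; 0.13 to 0.25 kg. The point is its centre, on its axis and 30 mm above its underside; z points up out of the dial.
- gauge_yellow_mid (a point): The gauge with the yellow dial: a round boat instrument standing on its back, a black upright cylinder 54 mm in diameter and 60 mm high (a look-only steel bezel 56 mm wide at the top), dial facing up with white needle and ticks; 0.13 to 0.25 kg. The point is its centre, on its axis and 30 mm above its underside; z points up out of the dial.
- gauge_blue_mid (a point): The gauge with the blue dial: a round boat instrument standing on its back, a black upright cylinder 54 mm in diameter and 60 mm high (a look-only steel bezel 56 mm wide at the top), dial facing up with white needle and ticks; 0.13 to 0.25 kg. The point is its centre, on its axis and 30 mm above its underside; z points up out of the dial.
- gauge_green_mid (a point): The gauge with the green dial: a round boat instrument standing on its back, a black upright cylinder 54 mm in diameter and 60 mm high (a look-only steel bezel 56 mm wide at the top), dial facing up with white needle and ticks; 0.13 to 0.25 kg. The point is its centre, on its axis and 30 mm above its underside; z points up out of the dial.
- tray_red: The red tray, fixed to the bench: a shallow round dish 96 mm in outer and 80 mm in inner diameter, floor 4 mm above the bench, rim top 9 mm above the bench. Origin: centre of its underside, at bench height; z up. It holds one gauge, so a gauge standing in it has its centre 34 mm above the origin. At the start a gauge of another colour stands in it.
- tray_yellow: The yellow tray, fixed to the bench: a shallow round dish 96 mm in outer and 80 mm in inner diameter, floor 4 mm above the bench, rim top 9 mm above the bench. Origin: centre of its underside, at bench height; z up. It holds one gauge, so a gauge standing in it has its centre 34 mm above the origin. At the start a gauge of another colour stands in it.
- tray_blue: The blue tray, fixed to the bench: a shallow round dish 96 mm in outer and 80 mm in inner diameter, floor 4 mm above the bench, rim top 9 mm above the bench. Origin: centre of its underside, at bench height; z up. It holds one gauge, so a gauge standing in it has its centre 34 mm above the origin. At the start a gauge of another colour stands in it.
- tray_green: The green tray, fixed to the bench: a shallow round dish 96 mm in outer and 80 mm in inner diameter, floor 4 mm above the bench, rim top 9 mm above the bench. Origin: centre of its underside, at bench height; z up. It holds one gauge, so a gauge standing in it has its centre 34 mm above the origin. At the start a gauge of another colour stands in it.
- pad: The black rubber pad, the free spot, fixed to the bench: 110 x 110 mm, 4 mm thick, flat, empty at the start. Origin: centre of its underside, at bench height; z up. A gauge standing on it has its centre 34 mm above the origin.
- jar_mid (a point): A bystander: an amber glass jar with a steel lid, 60 mm in diameter and 70 mm high, standing loose on the bench near the trays. The point is its centre, 35 mm above its underside. Leave it where it is.
There are look-alikes about, which are no part of the job. Leave any pink look-alike of the part that bears gauge_red_mid alone.

How it is judged:
On the way:
1. one gauge has been set down on the black pad and let go (((horizontal distance between gauge_red_mid and pad below 0.045 m and z of gauge_red_mid in the frame of pad below 0.038 m and angle between gauge_red_mid's own z axis and vertical below 0.1 rad and contact force between the fingers and gauge_red below 0.2 N) or (horizontal distance between gauge_yellow_mid and pad below 0.045 m and z of gauge_yellow_mid in the frame of pad below 0.038 m and angle between gauge_yellow_mid's own z axis and vertical below 0.1 rad and contact force between the fingers and gauge_yellow below 0.2 N) or (horizontal distance between gauge_blue_mid and pad below 0.045 m and z of gauge_blue_mid in the frame of pad below 0.038 m and angle between gauge_blue_mid's own z axis and vertical below 0.1 rad and contact force between the fingers and gauge_blue below 0.2 N) or (horizontal distance between gauge_green_mid and pad below 0.045 m and z of gauge_green_mid in the frame of pad below 0.038 m and angle between gauge_green_mid's own z axis and vertical below 0.1 rad and contact force between the fingers and gauge_green below 0.2 N))), for 0.2 s.
At the end, for the whole second after the job is handed in: Every gauge stands upright (within 0.1 rad), released and at rest, flat on the floor of the tray of its own dial's colour, its axis within 15 mm of the tray's centre (anywhere inside the rim); so the pad is empty (horizontal distance between gauge_red_mid and tray_red below 0.015 m and z of gauge_red_mid in the frame of tray_red between 0.03 and 0.037 m and angle between each of gauge_red_mid, gauge_yellow_mid, gauge_blue_mid, gauge_green_mid's own z axis and vertical below 0.1 rad and linear speed of each of gauge_red, gauge_yellow, gauge_blue, gauge_green below 0.02 m/s and horizontal distance between gauge_yellow_mid and tray_yellow below 0.015 m and z of gauge_yellow_mid in the frame of tray_yellow between 0.03 and 0.037 m and horizontal distance between gauge_blue_mid and tray_blue below 0.015 m and z of gauge_blue_mid in the frame of tray_blue between 0.03 and 0.037 m and horizontal distance between gauge_green_mid and tray_green below 0.015 m and z of gauge_green_mid in the frame of tray_green between 0.03 and 0.037 m); the robot touches nothing.
It fails at once if a gauge is tipped by more than 0.7 rad (angle between any of gauge_red_mid, gauge_yellow_mid, gauge_blue_mid, gauge_green_mid's own z axis and vertical above 0.7 rad).
It fails at once if a gauge falls onto the bench, a tray or another gauge (moves faster than 0.8 m/s with its centre less than 70 mm above the bench: a fall of over about 30 mm) ((linear speed of gauge_red above 0.8 m/s and height (world z) of gauge_red_mid below 0.07 m) or (linear speed of gauge_yellow above 0.8 m/s and height (world z) of gauge_yellow_mid below 0.07 m) or (linear speed of gauge_blue above 0.8 m/s and height (world z) of gauge_blue_mid below 0.07 m) or (linear speed of gauge_green above 0.8 m/s and height (world z) of gauge_green_mid below 0.07 m)).
It fails at once if the glass jar is moved by more than 25 mm or tipped (distance of jar_mid from where it was at the start of the episode above 0.025 m or angle between jar_mid's own z axis and vertical above 0.4 rad).
It also fails if it takes over 120 s, if anything falls off the work surface, if the arm or the gripper's body presses on something with over 40 N, if the wrist force passes 120 N, or if a joint passes its speed limit or range.

### The arm

A 7-joint arm with a two-finger parallel gripper is mounted at the origin on the work surface. World frame = base frame: x ahead of the robot, y to its left, z up, the work surface at z = 0. Lengths are in m, angles in rad, forces in N, time in s.
With the tool pointing down it reaches from about 0.35 to 0.9 m from the base axis. Payload 8.1 kg.
Tool frame: the origin (TCP) lies midway between the tips of the shut fingers; the grasp point (between the pads) lies 19 mm behind it (manip.hold_point_z is the distance from the TCP to the grasp point, in m); z points along the fingers, y is the line along which they close (so a half turn about z gives the same grasp; the last joint's range is limited). The gripper opens to 92 mm and grips with 3 to 60 N. Pads are 19 mm wide; open, the fingers measure 130 mm over their backs; the gripper's body (75 mm by 190 mm) begins 47 mm behind the grasp point.
Start: joints at [-1.352, 0.434, 0.025, 1.573, -0.012, 1.134, -0.075], TCP at [0.198, 0.593, 0.227] pointing down, gripper open.
Joint ranges: [-2.62, 2.62], [-0.44, 2.09], [-1.27, 1.32], [0.08, 2.57], [-1.32, 4.46], [0.12, 2], [-2.74, 2.74]. Speed limits (rad/s): [2.22, 2.22, 3.01, 3.01, 3.14, 3.14, 3.14].

### API

Orientations are given as a unit quaternion [w, x, y, z].
In Python, from bench import manip gives the robot as it stands.
- The arm moves only by the shell command python3 -m pendant 'ROWS' [FORCE]. ROWS is JSON, a list of rows, each a list of 3 entries, a list of its own where there are three numbers: the shift along the world's x, y, z in m, then the turn, a rotation vector about the world's x, y, z in degrees, then the gripper's target within -1 to 1 (shut at 1, half-way at 0, fully open at -1). In form: [[[dx, dy, dz], [rx, ry, rz], jaw], ...]. A call has 1 to 5 rows; each row is the pose to reach, as a shift and turn from the pose commanded when the call began; what a row does not reach only later rows make up. A row lasts 1/12 s, in which the tool goes at most 41.7 mm and 7.16 degrees, less where a joint would pass 70% of its speed; a pose out of reach is approached as far as the arm can. A call with a gripper value outside its range is refused whole. The fingers move at their own pace and stop on an object; FORCE is the grip in N (left out, the last holds). Time passes only in rows, so rows that repeat a pose let the fingers close. It gives the time, the measured TCP pose, the force, the opening and the grip force at its end, in the units of the state.
- manip.get_obs(): the state, without advancing time (a new reading comes with each control period).
- manip.snapshot(name): name is "scene" or "side" or "wrist"; returns (picture, depth): 384x512x3 uint8, red, green, blue; 384x512 float32, m along the optical axis (not along the pixel's ray), 0 where there is no reading.
- manip.camera_info(name): a dict with "camera_matrix" (3x3 intrinsics, pixels), "dist_coeffs" ([k1, k2, p1, p2, k3] as OpenCV has them; the pictures are not rectified), "R" (3x3) and "t" (3): a world point X has camera coordinates R X + t. Camera axes: x right, y down, z forward; pixel columns grow to the right and rows downward; lengths in m; the calibration is good to about 2 mm. A picture is of the moment at which its call begins: read the wrist's pose just before it. camera_info takes no time and is no camera call; for the wrist camera it gives the pose at the moment of the call.
- manip.sign_off(): hands the job in; it is judged then, once.
Trained networks look in the newest picture that a camera, given by its name, has taken for a name from the list of things; names that differ only in an ending like _2 or _b are one class to them, and where a whole thing is asked for, a point or a joint stands for the part that bears it (a point fixed in the world has none). Each returns a list of dicts, best first, with "p" (0 to 1); they miss things now and then, are a little off and sometimes report something else, mostly with a low value. They report only what shows in the picture. A call takes as long as a camera call. They do not tell look-alikes from the thing itself.
- manip.regions_of(camera, query): "region" (384x512 bool, what is visible of it) and "point" ([column, row] in pixels, amid what is visible of it).
- manip.pinpoint(camera, query): "point" ([column, row] in pixels: a listed point, or the origin of a listed thing).
The state is a dict: "time_s": time; "joints": joint angles; "dq": joint speeds; "joint_efforts": joint torques, N m; "tool_pos": TCP position; "ee_rot": TCP orientation; "wrist_force": force on the tool from outside, world axes, zero at the start; "wrist_torque": the same for the moment, N m; "gripper_width": opening from 0.0 (shut) to 1.0 (fully open); "grip_force": force on a finger pad.
Only numpy, scipy, OpenCV 4.12 (cv2) and the standard library are available. Lean on these libraries where they do the work, as an engineer would, in place of code of your own. Each camera call takes 0.05 s, during which the arm holds its last target. There are 200 camera calls.

## Working session

There is one attempt and no reset: what is moved stays moved. The work goes in short steps, Python scripts to look and compute and a shell command to move; the robot and the scene stay as the last step left them, time stands still between calls to the robot, and variables do not carry over. Pictures are saved under pics/ and viewed, at most 14 in all, crops included, and the job is handed in when it is done.

```bash
mkdir -p pics; ls; cat > h.py <<'E'
import numpy as np, cv2
from bench import manip
def snap(n,f=None):
    p,d=manip.snapshot(n)
    if f: cv2.imwrite(f'pics/{f}.png',p[:,:,::-1])
    return p,d
def ray(n,uv,ci=None):
    c=ci or manip.camera_info(n); K=np.array(c['camera_matrix']);D=np.array(c['dist_coeffs']);R=np.array(c['R']);t=np.array(c['t'])
    q=cv2.undistortPoints(np.array([[uv]],float),K,D)[0,0]
    return -R.T@t, R.T@np.array([q[0],q[1],1])
def onz(n,uv,z,ci=None):
    o,d=ray(n,uv,ci); return o+d*(z-o[2])/d[2]
def withd(n,uv,depth,ci=None):
    o,d=ray(n,uv,ci); return o+d*depth
def tri(a,b):
    A=np.zeros((3,3));y=np.zeros(3)
    for o,d in (a,b):
        d=d/np.linalg.norm(d);P=np.eye(3)-np.outer(d,d);A+=P;y+=P@o
    return np.linalg.solve(A,y)
E
python3 - <<'E'
from h import *
np.set_printoptions(precision=4,suppress=True)
o=manip.get_obs();print(o['tool_pos'],o['ee_rot'],o['time_s'],manip.hold_point_z)
names=['gauge_red_mid','gauge_yellow_mid','gauge_blue_mid','gauge_green_mid','tray_red','tray_yellow','tray_blue','tray_green','pad','jar_mid']
ims=[]
R={}
for c in('scene','side'):
    p,d=snap(c,c+'0')
    for n in names:
        for r in manip.pinpoint(c,n):
            if r['p']>.2:
                z={'g':.034,'t':0,'p':0,'j':.035}[n[0]]
                print(c,n,round(r['p'],2),np.round(r['point']),onz(c,r['point'],z))
E
```

```text
pics
[0.1976 0.5924 0.2259] [-0.0001  0.1602  0.9871 -0.0008] 0.0 0.0188
scene gauge_red_mid 0.6 [176. 224.] [ 0.4628 -0.1804  0.034 ]
scene gauge_yellow_mid 0.7 [234. 187.] [ 0.4463 -0.0085  0.034 ]
scene gauge_blue_mid 0.96 [313. 157.] [0.4837 0.2198 0.034 ]
scene gauge_green_mid 0.76 [341. 199.] [0.6434 0.1325 0.034 ]
scene tray_red 0.8 [339. 217.] [0.6548 0.1172 0.    ]
scene tray_red 0.36 [189. 316.] [ 0.6464 -0.2825  0.    ]
scene tray_yellow 0.76 [308. 167.] [0.4727 0.2161 0.    ]
scene tray_blue 0.71 [237. 198.] [ 0.4471 -0.0027  0.    ]
scene tray_green 0.59 [179. 242.] [ 0.479  -0.1873  0.    ]
scene pad 0.57 [271. 273.] [ 0.6711 -0.1098  0.    ]
scene jar_mid 0.8 [187. 317.] [ 0.6709 -0.298   0.035 ]
side gauge_red_mid 0.67 [190. 266.] [ 0.3377 -0.1914  0.034 ]
side gauge_red_mid 0.58 [259. 247.] [ 0.4852 -0.1913  0.034 ]
side gauge_yellow_mid 0.91 [218. 190.] [ 0.4436 -0.0088  0.034 ]
side gauge_blue_mid 0.66 [209. 127.] [0.4748 0.2262 0.034 ]
side gauge_green_mid 0.82 [283. 142.] [0.6461 0.1014 0.034 ]
side tray_red 0.84 [283. 148.] [ 0.6519  0.1145 -0.    ]
side tray_yellow 0.56 [211. 135.] [0.4775 0.2302 0.    ]
side tray_blue 0.61 [221. 199.] [ 0.4466 -0.0088  0.    ]
side tray_green 0.71 [257. 256.] [ 0.4816 -0.1887  0.    ]
side pad 0.83 [318. 207.] [ 0.6588 -0.1075  0.    ]
side jar_mid 0.93 [360. 264.] [ 0.6674 -0.2957  0.035 ]
```

View pics/scene0.png

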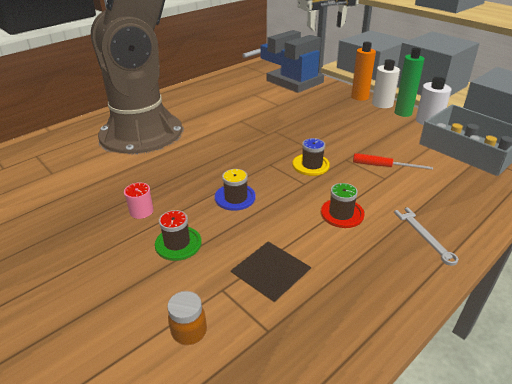

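View pics/side0.png

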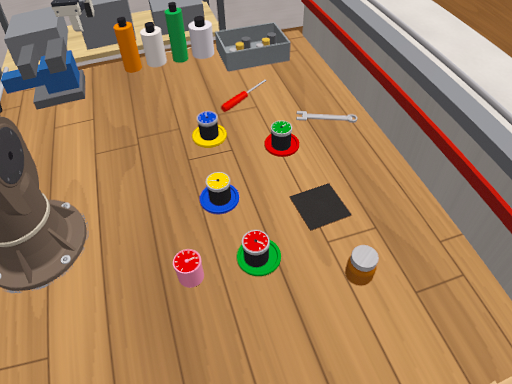

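Candidates for the red gauge are the black-bodied cylinder on the green tray (scene 176,224; side 257,247) and the pink-bodied look-alike (scene 139,200; side 189,267). I choose the black one. The layout is red on green, green on red, yellow on blue and blue on yellow. The pad is at scene (271,270) and the jar at scene (187,317). Next I refine positions and check the choice in a close crop.

```bash
cat > m.py <<'E'
from h import *
np.set_printoptions(precision=4,suppress=True)
HUE={'red':(0,8),'yellow':(26,10),'blue':(117,14),'green':(60,18)}
def cloud(c,d):
    ci=manip.camera_info(c);K=np.array(ci['camera_matrix']);D=np.array(ci['dist_coeffs']);R=np.array(ci['R']);t=np.array(ci['t'])
    v,u=np.mgrid[:384,:512];q=cv2.undistortPoints(np.stack([u,v],-1).reshape(-1,1,2).astype(float),K,D).reshape(384,512,2)
    X=np.dstack([q,np.ones((384,512))])*d[...,None]
    return (X-t)@R
def hue(p,col):
    h=cv2.cvtColor(p,cv2.COLOR_RGB2HSV).astype(int);h0,w=HUE[col]
    dh=np.abs((h[...,0]-h0+90)%180-90)
    return (dh<w)&(h[...,1]>140)&(h[...,2]>60)
def measure(c,p,d,col,gxy,txy):
    X=cloud(c,d);m=hue(p,col)&(d>0);r={}
    g=m&(np.hypot(*(X[...,:2]-gxy).transpose(2,0,1))<.045)&(X[...,2]>.045)&(X[...,2]<.085)
    if g.sum()>20:
        v,u=np.nonzero(g);hull=cv2.convexHull(np.stack([u,v],-1).astype(np.float32));e=cv2.fitEllipse(hull)
        r['g']=(np.array(e[0]),np.median(X[g],0)*[0,0,1]+[*(cv2.minEnclosingCircle(X[g][:,:2].astype(np.float32))[0]),0],int(g.sum()))
    t=m&(np.hypot(*(X[...,:2]-txy).transpose(2,0,1))<.075)&(X[...,2]<.02)
    if t.sum()>20:
        k=t.astype(np.uint8);v,u=np.nonzero(t);hull=cv2.convexHull(np.stack([u,v],-1).astype(np.float32))
        ci=manip.camera_info(c);W=np.array([onz(c,x[0],.009,ci)[:2] for x in hull])
        from scipy.optimize import least_squares
        s=least_squares(lambda x:np.hypot(*(W-x[:2]).T)-x[2],[*txy,.048],loss='soft_l1',f_scale=.002).x
        r['t']=(s,np.median(X[t][:,2]),int(t.sum()))
    return r
E
python3 - <<'E'
from m import *
G={'red':(.474,-.186),'yellow':(.445,-.008),'blue':(.478,.223),'green':(.648,.115)}
T={'red':(.653,.116),'yellow':(.475,.222),'blue':(.447,-.006),'green':(.480,-.188)}
im={c:snap(c) for c in('scene','side')}
for k in G:
    rr={c:measure(c,*im[c],k,G[k],T[k]) for c in im}
    for c in im: print(k,c,rr[c])
    try: print('tri dial',tri(*[ray(c,rr[c]['g'][0]) for c in im]))
    except KeyError as e: print(e)
for c in im:
    p,d=im[c];r=manip.regions_of(c,'pad')
    X=cloud(c,d)[r[0]['region']];print('pad',r[0]['p'],np.median(X,0),(X.min(0)+X.max(0))/2)
    r=manip.regions_of(c,'jar_mid');X=cloud(c,d)[r[0]['region']];X=X[X[:,2]>.06];print('jar',r[0]['p'],np.median(X,0))
p=im['side'][0][205:300,150:300];cv2.imwrite('pics/crop.png',cv2.resize(p,None,fx=4,fy=4)[:,:,::-1])
E
```

```text
red scene {'g': (array([172.4982, 218.7303]), array([ 0.4784, -0.1933,  0.0659]), 293), 't': (array([0.6557, 0.1251, 0.0493]), np.float64(0.0068364432416229675), 542)}
red side {'g': (array([255.3591, 240.6533]), array([ 0.4767, -0.1912,  0.0644]), 338), 't': (array([0.6502, 0.1238, 0.0486]), np.float64(0.005835830664862329), 367)}
tri dial [ 0.4772 -0.193   0.0644]
yellow scene {'g': (array([234.4901, 175.072 ]), array([ 0.4451, -0.0053,  0.0662]), 219), 't': (array([0.4856, 0.2103, 0.0656]), np.float64(0.006751828734945885), 432)}
yellow side {'g': (array([217.5033, 180.1854]), array([ 0.4441, -0.0042,  0.0643]), 253), 't': (array([0.4718, 0.2234, 0.0515]), np.float64(0.005240494503571492), 428)}
tri dial [ 0.445  -0.0051  0.0647]
blue scene {'g': (array([313.5174, 143.3265]), array([0.4739, 0.231 , 0.0663]), 109), 't': (array([ 0.4475, -0.0089,  0.0479]), np.float64(0.007286365784177843), 401)}
blue side {'g': (array([206.6377, 117.0267]), array([0.474 , 0.2325, 0.0652]), 139), 't': (array([ 0.4423, -0.0099,  0.0474]), np.float64(0.00562903320479163), 507)}
tri dial [0.4731 0.232  0.0647]
green scene {'g': (array([344.127 , 190.1303]), array([0.651 , 0.127 , 0.0662]), 193), 't': (array([ 0.4879, -0.1956,  0.0485]), np.float64(0.0063187670065372355), 701)}
green side {'g': (array([281.0367, 126.757 ]), array([0.6503, 0.1271, 0.0649]), 148), 't': (array([ 0.4823, -0.1954,  0.0474]), np.float64(0.005462160976291254), 679)}
tri dial [0.6495 0.1291 0.0637]
pad 0.84 [ 0.67   -0.1093  0.0048] [ 0.8314 -0.2715  0.2967]
jar 0.98 [ 0.6753 -0.3022  0.0706]
pad 0.79 [ 0.6615 -0.1091  0.0032] [ 0.5387 -0.3427  0.3687]
jar 0.78 [ 0.6661 -0.3018  0.0694]
```

View pics/crop.png

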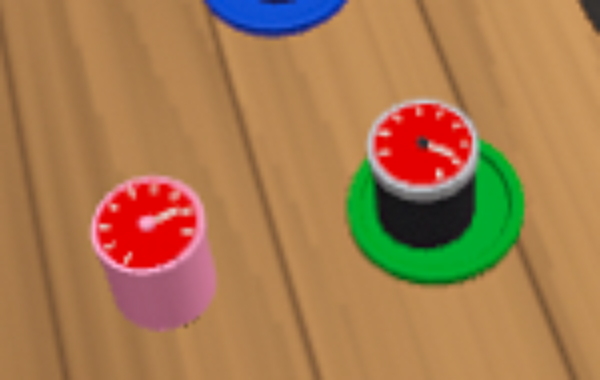

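The crop confirms it: the black-bodied red gauge stands in the green tray at right (crop 423,150), and the pink look-alike is at left (crop 150,230). I move over the scene and refine with the wrist camera on the way.

```bash
cat > w.py <<'E'
from m import *
import sys
# usage: w.py [pic] ; measures all colours visible from wrist: gauges (dials) & trays
G={'red':(.4775,-.193),'yellow':(.445,-.005),'blue':(.4735,.232),'green':(.650,.128)}
T={'red':(.6525,.1245),'yellow':(.472,.2235),'blue':(.445,-.0095),'green':(.485,-.1955)}
P=(.665,-.109)
def look(f=None):
    o=manip.get_obs();print('tcp',o['tool_pos'],o['time_s'])
    p,d=snap('wrist',f)
    X=cloud('wrist',d)
    for n,xy in [*T.items(),('pad',P)]:
        # any dial near this place
        for k in HUE:
            r=measure('wrist',p,d,k,xy,xy)
            if 'g' in r and r['g'][2]>150: print('dial',k,'at',n,r['g'])
            if 't' in r and k==n and r['t'][2]>300: print('tray',k,r['t'])
    return p,d
if __name__=='__main__': look(*sys.argv[1:])
E
python3 -m pendant '[[[0.0175,-0.026,0],[0,0,0],-1],[[0.035,-0.052,0],[0,0,0],-1],[[0.0525,-0.078,0],[0,0,0],-1],[[0.07,-0.104,0],[0,0,0],-1],[[0.0875,-0.13,0],[0,0,0],-1]]' 20
python3 -m pendant '[[[0.0175,-0.026,0],[0,0,0],-1],[[0.035,-0.052,0],[0,0,0],-1],[[0.0525,-0.078,0],[0,0,0],-1],[[0.07,-0.104,0],[0,0,0],-1],[[0.0875,-0.13,0],[0,0,0],-1]]'
python3 w.py w1
```

```text
time_s: 1.82
tool_pos: [0.2858, 0.4616, 0.2268]
ee_rot: [0.0, 0.16, 0.987, 0.0]
wrist_force: [0.1, 0.6, -0.3]
gripper_width: 0.997
grip_force: 0.0
time_s: 2.23
tool_pos: [0.3734, 0.3316, 0.2269]
ee_rot: [0.0, 0.16, 0.987, 0.0]
wrist_force: [1.1, 0.5, -0.3]
gripper_width: 1.002
grip_force: 0.0
tcp [0.3734 0.3316 0.2269] 2.2333
tray yellow (array([0.4737, 0.2214, 0.0483]), np.float64(0.0045258609175317455), 1799)
dial blue at yellow (array([203.0654, 273.2025]), array([0.4636, 0.2291, 0.0641]), 209)
```

View pics/w1.png

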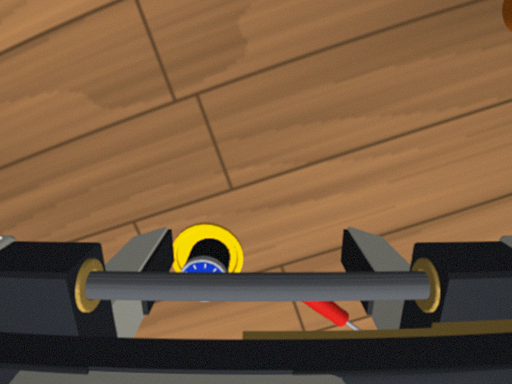

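The wrist view shows the yellow tray and blue gauge at about (206,260), partly hidden by the gripper bar. The clear area is rows 0–230, so I compute where that lies relative to the TCP.

```bash
python3 - <<'E'
from m import *
o=manip.get_obs();t=np.array(o['tool_pos'])
for uv in [(256,20),(256,120),(256,220),(60,120),(450,120)]: print(uv,onz('wrist',uv,.03)-t)
E
```

```text
(256, 20) [-0.1436  0.0462 -0.1971]
(256, 120) [-0.0493  0.0139 -0.1971]
(256, 220) [ 0.0606 -0.0237 -0.1971]
(60, 120) [-0.1215 -0.1911 -0.1971]
(450, 120) [ 0.0182  0.2176 -0.1971]
```

```bash

python3 -m pendant '[[[0.03,-0.023,0],[0,0,0],-1],[[0.06,-0.046,0],[0,0,0],-1],[[0.09,-0.07,0],[0,0,0],-1],[[0.12,-0.093,0],[0,0,0],-1],[[0.15,-0.116,0],[0,0,0],-1]]' >/dev/null
python3 w.py
python3 -m pendant '[[[0.034,-0.02,0],[0,0,0],-1],[[0.068,-0.04,0],[0,0,0],-1],[[0.102,-0.06,0],[0,0,0],-1],[[0.136,-0.08,0],[0,0,0],-1],[[0.17,-0.1,0],[0,0,0],-1]]' > /dev/null
python3 w.py
python3 -m pendant '[[[0,-0.04,0],[0,0,0],-1],[[0,-0.08,0],[0,0,0],-1],[[0,-0.12,0],[0,0,0],-1],[[0,-0.16,0],[0,0,0],-1],[[0,-0.2,0],[0,0,0],-1]]' >/dev/null
python3 w.py w2
python3 -m pendant '[[[-0.035,-0.02,0],[0,0,0],-1],[[-0.07,-0.04,0],[0,0,0],-1],[[-0.105,-0.06,0],[0,0,0],-1],[[-0.14,-0.08,0],[0,0,0],-1],[[-0.17,-0.1,0],[0,0,0],-1]]' 
python3 w.py w3
```

```text
tcp [0.5239 0.2158 0.227 ] 2.7
tray red (array([0.6562, 0.1212, 0.0472]), np.float64(0.005521711554414076), 1259)
dial green at red (array([219.9579, 305.6836]), array([0.6641, 0.1153, 0.0647]), 308)
tray yellow (array([0.4797, 0.2198, 0.0487]), np.float64(0.006289884077589954), 3042)
dial blue at yellow (array([256.9561, 120.7304]), array([0.4801, 0.2243, 0.0636]), 1807)
dial yellow at blue (array([ 35.783 , 169.8522]), array([ 0.4494, -0.0125,  0.0641]), 1432)
tray blue (array([ 0.4486, -0.0107,  0.0473]), np.float64(0.005046245623483959), 2229)
tcp [0.694  0.1164 0.2267] 3.1667
tray red (array([0.6582, 0.1204, 0.0471]), np.float64(0.005545240078415099), 2735)
dial green at red (array([254.6005, 128.5603]), array([0.6555, 0.1195, 0.0624]), 1660)
tray blue (array([ 0.4502, -0.0101,  0.048 ]), np.float64(0.004220075619781425), 1402)
tcp [ 0.6925 -0.0843  0.2267] 3.6333
tray red (array([0.6531, 0.1119, 0.0473]), np.float64(0.004669955690647482), 2661)
dial green at red (array([452.7614,  65.6273]), array([0.6512, 0.1136, 0.0627]), 1715)
dial red at green (array([71.8782, -2.5147]), array([ 0.4804, -0.2072,  0.0649]), 823)
tray green (array([ 0.4824, -0.2047,  0.0473]), np.float64(0.005129105693862393), 2436)
time_s: 4.1
tool_pos: [0.5203, -0.1833, 0.2267]
ee_rot: [-0.0, 0.16, 0.987, 0.0]
wrist_force: [0.3, -0.8, 0.6]
gripper_width: 1.002
grip_force: 0.0
tcp [ 0.5203 -0.1833  0.2267] 4.1
tray red (array([0.6444, 0.1164, 0.0477]), np.float64(0.00432632007968563), 1131)
dial yellow at blue (array([412.3797,  42.2536]), array([ 0.4402, -0.0112,  0.0641]), 2055)
tray blue (array([ 0.4379, -0.0137,  0.0471]), np.float64(0.005217612511205299), 2849)
dial red at green (array([234.9324, 137.0999]), array([ 0.4712, -0.1994,  0.0641]), 1758)
tray green (array([ 0.4763, -0.1996,  0.0471]), np.float64(0.007365399880572684), 2531)
```

View pics/w3.png

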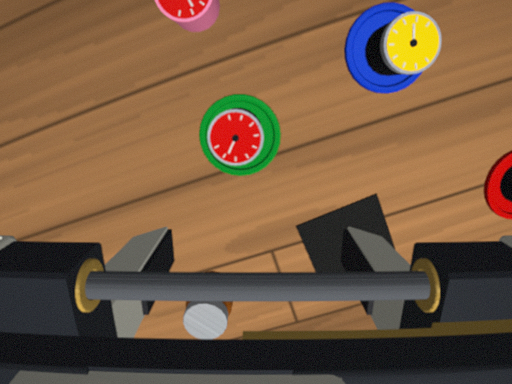

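The view shows the red gauge on the green tray at (236,137), yellow on blue at (410,43), the pad at (345,235) and the jar at (206,320). Camera_info must be read just before the picture, so I fix that and re-measure with the arm settled.

```bash
python3 - <<'E'
s=open('h.py').read()
s=s.replace("    p,d=manip.snapshot(n)\n","    CI[n]=manip.camera_info(n)\n    p,d=manip.snapshot(n)\n").replace("def snap","CI={}\ndef snap").replace("c=ci or manip.camera_info(n)","c=ci or CI.get(n) or manip.camera_info(n)")
open('h.py','w').write(s)
s=open('m.py').read().replace("ci=manip.camera_info(c)","ci=CI[c]");open('m.py','w').write(s)
E
python3 w.py
python3 -m pendant '[[[0,0.02,0],[0,0,0],-1],[[0.01,0.04,0],[0,0,0],-1],[[0.01,0.04,0],[0,0,0],-1],[[0.01,0.04,0],[0,0,0],-1],[[0.01,0.04,0],[0,0,0],-1]]'
python3 w.py
```

```text
tcp [ 0.5144 -0.1891  0.227 ] 4.15
tray red (array([0.6487, 0.1228, 0.0468]), np.float64(0.005291083597455169), 910)
dial yellow at blue (array([419.0358,  46.0019]), array([ 0.445 , -0.0059,  0.0639]), 2016)
tray blue (array([ 0.4432, -0.0083,  0.0471]), np.float64(0.004942169084425822), 2834)
dial red at green (array([242.6604, 141.3627]), array([ 0.4776, -0.1936,  0.0636]), 1738)
tray green (array([ 0.483 , -0.1937,  0.047 ]), np.float64(0.0069032857081486), 2513)
time_s: 4.62
tool_pos: [0.5329, -0.1429, 0.2267]
ee_rot: [-0.0, 0.16, 0.987, -0.0]
wrist_force: [-0.3, 0.3, -0.0]
gripper_width: 0.997
grip_force: 0.0
tcp [ 0.5329 -0.1429  0.2267] 4.6167
tray red (array([0.6502, 0.1245, 0.0476]), np.float64(0.005052816071425093), 1865)
dial green at red (array([515.2797, 198.949 ]), array([0.6478, 0.1113, 0.0639]), 163)
dial yellow at blue (array([368.4614,  41.9749]), array([ 0.4455, -0.0059,  0.0639]), 2126)
tray blue (array([ 0.4434, -0.0078,  0.047 ]), np.float64(0.005201153362158361), 2822)
dial red at green (array([192.6131, 138.0559]), array([ 0.4776, -0.1937,  0.0637]), 1732)
tray green (array([ 0.4831, -0.1932,  0.0471]), np.float64(0.006545986126385268), 2376)
```

Measurements now agree: red gauge (0.4776, -0.1936), dial top at z 0.064. I go and grasp it.

```bash

python3 -m pendant '[[[-0.02,-0.018,-0.02],[0,0,0],-1],[[-0.04,-0.036,-0.045],[0,0,0],-1],[[-0.055,-0.05,-0.07],[0,0,0],-1],[[-0.055,-0.05,-0.09],[0,0,0],-1],[[-0.055,-0.05,-0.1],[0,0,0],-1]]' |sed -n 1,2p
python3 -m pendant '[[[0,0,-0.02],[0,0,0],-1],[[0,0,-0.045],[0,0,0],-1],[[0,0,-0.07],[0,0,0],-1],[[0,0,-0.09],[0,0,0],-1],[[0,0,-0.1],[0,0,0],-1]]'|sed -n 1,2p
python3 -m pendant '[[[0,0,0],[0,0,0],-1],[[0,0,0],[0,0,0],1],[[0,0,0],[0,0,0],1],[[0,0,0],[0,0,0],1],[[0,0,0],[0,0,0],1]]' 25
python3 -m pendant '[[[0,0,0],[0,0,0],1],[[0,0,0],[0,0,0],1],[[0,0,0],[0,0,0],1]]' 25
```

```text
time_s: 5.08
tool_pos: [0.4754, -0.1944, 0.1248]
time_s: 5.5
tool_pos: [0.4775, -0.1926, 0.0249]
time_s: 5.92
tool_pos: [0.4786, -0.1933, 0.0279]
ee_rot: [0.001, 0.16, 0.987, -0.0]
wrist_force: [1.1, -0.3, -0.5]
gripper_width: 0.756
grip_force: 0.0
time_s: 6.17
tool_pos: [0.478, -0.1931, 0.0272]
ee_rot: [0.0, 0.16, 0.987, 0.0]
wrist_force: [0.4, 0.3, 4.3]
gripper_width: 0.586
grip_force: 25.0
```

```bash

python3 -m pendant '[[[0,0,0.01],[0,0,0],1],[[0,0,0.03],[0,0,0],1],[[0,0,0.055],[0,0,0],1],[[0,0,0.08],[0,0,0],1],[[0,0,0.09],[0,0,0],1]]' |sed -n 2,6p
python3 -m pendant '[[[0.015,0.007,0],[0,0,0],1],[[0.04,0.018,0],[0,0,0],1],[[0.07,0.032,0],[0,0,0],1],[[0.1,0.045,0],[0,0,0],1],[[0.13,0.058,0],[0,0,0],1]]'|sed -n 2,2p
python3 -m pendant '[[[0.03,0.013,0],[0,0,0],1],[[0.05,0.023,0],[0,0,0],1],[[0.057,0.027,0],[0,0,0],1],[[0.057,0.027,0],[0,0,0],1],[[0.057,0.027,0],[0,0,0],1]]'|sed -n 2,6p
python3 - <<'E'
from m import *
p,d=snap('scene','s2')
r=manip.regions_of('scene','pad')
snap('wrist','w4')
E
```

```text
tool_pos: [0.4787, -0.1937, 0.1199]
ee_rot: [0.002, 0.16, 0.987, -0.0]
wrist_force: [1.1, -0.4, -2.0]
gripper_width: 0.585
grip_force: 25.0
tool_pos: [0.6085, -0.1342, 0.1164]
tool_pos: [0.6636, -0.1084, 0.1159]
ee_rot: [-0.001, 0.16, 0.987, -0.0]
wrist_force: [0.1, -0.3, -3.1]
gripper_width: 0.583
grip_force: 25.0
```

View pics/s2.png

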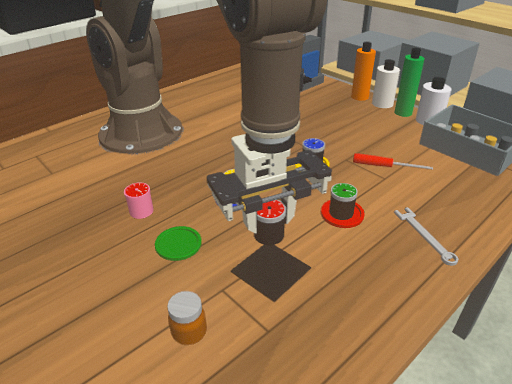

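The red gauge hangs upright over the pad (271,235), and the green tray is empty. I lower it, release, and look at the green gauge.

```bash

python3 -m pendant '[[[0,0,-0.02],[0,0,0],1],[[0,0,-0.045],[0,0,0],1],[[0,0,-0.065],[0,0,0],1],[[0,0,-0.08],[0,0,0],1],[[0,0,-0.085],[0,0,0],1]]' |sed -n 2,6p
python3 -m pendant '[[[0,0,-0.002],[0,0,0],1],[[0,0,-0.003],[0,0,0],1],[[0,0,-0.003],[0,0,0],1]]'|sed -n 2,6p
python3 -m pendant '[[[0,0,0],[0,0,0],-1],[[0,0,0],[0,0,0],-1],[[0,0,0],[0,0,0],-1],[[0,0,0],[0,0,0],-1],[[0,0,0],[0,0,0],-1]]'|sed -n 2,6p
python3 -m pendant '[[[0,0,0.01],[0,0,0],-1],[[0,0,0.04],[0,0,0],-1],[[0,0,0.08],[0,0,0],-1],[[0,0,0.12],[0,0,0],-1],[[0.005,0.02,0.15],[0,0,0],-1]]'|sed -n 2,2p
python3 -m pendant '[[[0.005,0.04,0.01],[0,0,0],-1],[[0.01,0.08,0.02],[0,0,0],-1],[[0.015,0.12,0.02],[0,0,0],-1],[[0.02,0.15,0.02],[0,0,0],-1],[[0.02,0.17,0.02],[0,0,0],-1]]'|sed -n 2,2p
python3 -m pendant '[[[0,0,0],[0,0,0],-1],[[0,0,0],[0,0,0],-1]]'|sed -n 2,2p
python3 w.py w5
```

```text
tool_pos: [0.6621, -0.1088, 0.0295]
ee_rot: [-0.002, 0.161, 0.987, -0.0]
wrist_force: [-0.6, 0.2, -1.4]
gripper_width: 0.581
grip_force: 25.0
tool_pos: [0.6652, -0.1085, 0.0298]
ee_rot: [0.001, 0.16, 0.987, 0.0]
wrist_force: [-0.6, 0.2, -2.0]
gripper_width: 0.584
grip_force: 25.0
tool_pos: [0.665, -0.108, 0.0292]
ee_rot: [0.0, 0.16, 0.987, 0.0]
wrist_force: [0.1, 0.2, 0.0]
gripper_width: 0.896
grip_force: 0.0
tool_pos: [0.6693, -0.094, 0.1834]
tool_pos: [0.69, 0.0873, 0.1997]
tool_pos: [0.6895, 0.0839, 0.1993]
tcp [0.6895 0.0839 0.1993] 9.65
tray red (array([0.6522, 0.1281, 0.0473]), np.float64(0.00692472580587866), 3102)
dial green at red (array([290.4738, 125.1741]), array([0.6497, 0.1274, 0.0637]), 2023)
tray blue (array([ 0.4455, -0.0037,  0.0477]), np.float64(0.00693142383457191), 810)
dial red at pad (array([ 67.2761, 216.7536]), array([ 0.6655, -0.1088,  0.0635]), 1524)
```

View pics/w5.png

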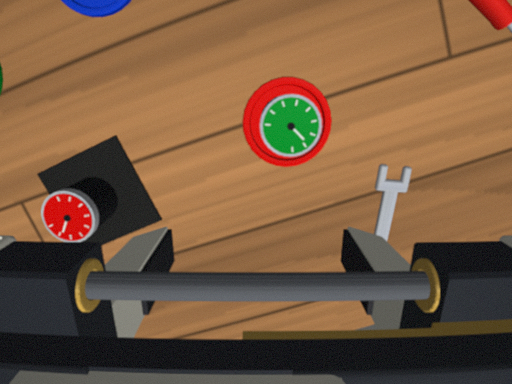

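The red gauge stands upright on the pad (68,216), and the green gauge is in the red tray at (290,125). I grasp green and carry it to the green tray.

```bash

python3 -m pendant '[[[-0.015,0.018,-0.01],[0,0,0],-1],[[-0.03,0.036,-0.03],[0,0,0],-1],[[-0.04,0.046,-0.055],[0,0,0],-1],[[-0.04,0.046,-0.075],[0,0,0],-1],[[-0.04,0.046,-0.085],[0,0,0],-1]]' |sed -n 2,2p
python3 -m pendant '[[[0,0,-0.02],[0,0,0],-1],[[0,0,-0.045],[0,0,0],-1],[[0,0,-0.07],[0,0,0],-1],[[0,0,-0.082],[0,0,0],-1],[[0,0,-0.086],[0,0,0],-1]]'|sed -n 2,2p
python3 -m pendant '[[[0,0,0],[0,0,0],-1],[[0,0,0],[0,0,0],1],[[0,0,0],[0,0,0],1],[[0,0,0],[0,0,0],1],[[0,0,0],[0,0,0],1]]' 25|sed -n 2,2p
python3 -m pendant '[[[0,0,0],[0,0,0],1],[[0,0,0],[0,0,0],1],[[0,0,0],[0,0,0],1]]' 25|sed -n 2,6p
python3 -m pendant '[[[0,0,0.01],[0,0,0],1],[[0,0,0.03],[0,0,0],1],[[0,0,0.055],[0,0,0],1],[[0,0,0.08],[0,0,0],1],[[0,0,0.09],[0,0,0],1]]' |sed -n 2,6p
python3 -m pendant '[[[-0.005,-0.01,0],[0,0,0],1],[[-0.015,-0.029,0],[0,0,0],1],[[-0.027,-0.052,0],[0,0,0],1],[[-0.04,-0.077,0],[0,0,0],1],[[-0.055,-0.105,0],[0,0,0],1]]' |sed -n 2,2p
python3 -m pendant '[[[-0.015,-0.029,0],[0,0,0],1],[[-0.03,-0.058,0],[0,0,0],1],[[-0.045,-0.087,0],[0,0,0],1],[[-0.06,-0.116,0],[0,0,0],1],[[-0.075,-0.145,0],[0,0,0],1]]' |sed -n 2,2p
python3 -m pendant '[[[-0.015,-0.029,0],[0,0,0],1],[[-0.028,-0.053,0],[0,0,0],1],[[-0.037,-0.071,0],[0,0,0],1],[[-0.037,-0.071,0],[0,0,0],1],[[-0.037,-0.071,0],[0,0,0],1]]' |sed -n 1,6p
```

```text
tool_pos: [0.648, 0.1267, 0.1118]
tool_pos: [0.649, 0.1258, 0.026]
tool_pos: [0.6504, 0.1281, 0.0289]
tool_pos: [0.6499, 0.1281, 0.0281]
ee_rot: [0.0, 0.16, 0.987, 0.0]
wrist_force: [-0.8, 0.9, 3.0]
gripper_width: 0.586
grip_force: 25.0
tool_pos: [0.6513, 0.128, 0.1217]
ee_rot: [0.002, 0.16, 0.987, 0.001]
wrist_force: [0.0, -0.5, -0.9]
gripper_width: 0.589
grip_force: 25.0
tool_pos: [0.5928, 0.022, 0.1161]
tool_pos: [0.517, -0.1237, 0.1164]
time_s: 12.87
tool_pos: [0.4806, -0.1943, 0.1167]
ee_rot: [-0.001, 0.162, 0.987, -0.0]
wrist_force: [0.3, 0.1, -0.8]
gripper_width: 0.585
grip_force: 25.0
```

```bash

python3 -m pendant '[[[0,0,-0.02],[0,0,0],1],[[0,0,-0.045],[0,0,0],1],[[0,0,-0.065],[0,0,0],1],[[0,0,-0.08],[0,0,0],1],[[0,0,-0.085],[0,0,0],1]]' |sed -n 2,6p
python3 -m pendant '[[[0,0,-0.002],[0,0,0],1],[[0,0,-0.004],[0,0,0],1],[[0,0,-0.004],[0,0,0],1]]'|sed -n 2,6p
python3 -m pendant '[[[0,0,0],[0,0,0],-1],[[0,0,0],[0,0,0],-1],[[0,0,0],[0,0,0],-1],[[0,0,0],[0,0,0],-1],[[0,0,0],[0,0,0],-1]]'|sed -n 2,6p
python3 -m pendant '[[[0,0,0.01],[0,0,0],-1],[[0,0,0.04],[0,0,0],-1],[[0,0,0.08],[0,0,0],-1],[[0,0,0.12],[0,0,0],-1],[[0.02,0.01,0.15],[0,0,0],-1]]'|sed -n 2,2p
python3 -m pendant '[[[0.035,0.01,0.01],[0,0,0],-1],[[0.07,0.02,0.02],[0,0,0],-1],[[0.1,0.04,0.02],[0,0,0],-1],[[0.13,0.055,0.02],[0,0,0],-1],[[0.15,0.06,0.02],[0,0,0],-1]]'|sed -n 2,2p
python3 -m pendant '[[[0,0,0],[0,0,0],-1],[[0,0,0],[0,0,0],-1],[[0,0,0],[0,0,0],-1]]'|sed -n 2,2p
python3 w.py
```

```text
tool_pos: [0.4811, -0.1912, 0.03]
ee_rot: [-0.002, 0.159, 0.987, 0.0]
wrist_force: [0.2, 1.1, -1.6]
gripper_width: 0.582
grip_force: 25.0
tool_pos: [0.4831, -0.1928, 0.029]
ee_rot: [0.0, 0.16, 0.987, 0.0]
wrist_force: [0.7, -0.2, -0.6]
gripper_width: 0.582
grip_force: 25.0
tool_pos: [0.4829, -0.1931, 0.0291]
ee_rot: [0.0, 0.16, 0.987, 0.0]
wrist_force: [0.7, 0.5, 0.0]
gripper_width: 0.901
grip_force: 0.0
tool_pos: [0.4997, -0.1861, 0.1825]
tool_pos: [0.6554, -0.1189, 0.1996]
tool_pos: [0.6517, -0.124, 0.199]
tcp [ 0.6517 -0.124   0.199 ] 15.0333
tray red (array([0.6517, 0.1254, 0.0478]), np.float64(0.003599645199963348), 5619)
dial green at green (array([116.9109,  23.515 ]), array([ 0.4832, -0.1943,  0.0637]), 2263)
tray green (array([ 0.4853, -0.1926,  0.0467]), np.float64(0.004144507812394286), 2862)
dial red at pad (array([277.6136, 188.7996]), array([ 0.665 , -0.1095,  0.0636]), 1839)
```

The green gauge stands in the green tray, within 3 mm of centre. Next, red goes from the pad to the red tray.

```bash

python3 -m pendant '[[[0.0065,0.007,-0.02],[0,0,0],-1],[[0.013,0.0145,-0.045],[0,0,0],-1],[[0.013,0.0145,-0.065],[0,0,0],-1],[[0.013,0.0145,-0.08],[0,0,0],-1],[[0.013,0.0145,-0.085],[0,0,0],-1]]' |sed -n 2,2p
python3 -m pendant '[[[0,0,-0.02],[0,0,0],-1],[[0,0,-0.045],[0,0,0],-1],[[0,0,-0.07],[0,0,0],-1],[[0,0,-0.082],[0,0,0],-1],[[0,0,-0.086],[0,0,0],-1]]'|sed -n 2,2p
python3 -m pendant '[[[0,0,0],[0,0,0],-1],[[0,0,0],[0,0,0],1],[[0,0,0],[0,0,0],1],[[0,0,0],[0,0,0],1],[[0,0,0],[0,0,0],1]]' 25|sed -n 2,2p
python3 -m pendant '[[[0,0,0],[0,0,0],1],[[0,0,0],[0,0,0],1],[[0,0,0],[0,0,0],1]]' 25|sed -n 2,6p
python3 -m pendant '[[[0,0,0.01],[0,0,0],1],[[0,0,0.03],[0,0,0],1],[[0,0,0.055],[0,0,0],1],[[0,0,0.08],[0,0,0],1],[[0,0,0.09],[0,0,0],1]]' |sed -n 2,6p
python3 -m pendant '[[[-0.001,0.015,0],[0,0,0],1],[[-0.002,0.04,0],[0,0,0],1],[[-0.004,0.07,0],[0,0,0],1],[[-0.006,0.1,0],[0,0,0],1],[[-0.008,0.13,0],[0,0,0],1]]' |sed -n 2,2p
python3 -m pendant '[[[-0.002,0.03,0],[0,0,0],1],[[-0.004,0.06,0],[0,0,0],1],[[-0.005,0.085,0],[0,0,0],1],[[-0.0055,0.1,0],[0,0,0],1],[[-0.0055,0.105,0],[0,0,0],1]]' |sed -n 2,2p
python3 -m pendant '[[[0,0,0],[0,0,0],1],[[0,0,0],[0,0,0],1]]' |sed -n 1,6p
```

```text
tool_pos: [0.6633, -0.1091, 0.1117]
tool_pos: [0.6641, -0.1091, 0.0264]
tool_pos: [0.6664, -0.1086, 0.0289]
tool_pos: [0.6658, -0.1085, 0.028]
ee_rot: [0.0, 0.16, 0.987, 0.0]
wrist_force: [-0.1, -0.5, 2.1]
gripper_width: 0.582
grip_force: 25.0
tool_pos: [0.6672, -0.109, 0.1216]
ee_rot: [0.002, 0.16, 0.987, 0.0]
wrist_force: [0.2, 0.3, -1.7]
gripper_width: 0.583
grip_force: 25.0
tool_pos: [0.6565, 0.0235, 0.1165]
tool_pos: [0.6509, 0.1309, 0.1166]
time_s: 18.0
tool_pos: [0.6522, 0.1244, 0.1174]
ee_rot: [-0.0, 0.161, 0.987, -0.001]
wrist_force: [-0.0, -0.2, -2.0]
gripper_width: 0.591
grip_force: 25.0
```

```bash

python3 -m pendant '[[[0,0,-0.02],[0,0,0],1],[[0,0,-0.045],[0,0,0],1],[[0,0,-0.065],[0,0,0],1],[[0,0,-0.08],[0,0,0],1],[[0,0,-0.085],[0,0,0],1]]' |sed -n 2,6p
python3 -m pendant '[[[0,0,-0.002],[0,0,0],1],[[0,0,-0.004],[0,0,0],1],[[0,0,-0.004],[0,0,0],1]]'|sed -n 2,6p
python3 -m pendant '[[[0,0,0],[0,0,0],-1],[[0,0,0],[0,0,0],-1],[[0,0,0],[0,0,0],-1],[[0,0,0],[0,0,0],-1],[[0,0,0],[0,0,0],-1]]'|sed -n 2,6p
python3 -m pendant '[[[0,0,0.01],[0,0,0],-1],[[0,0,0.04],[0,0,0],-1],[[0,0,0.08],[0,0,0],-1],[[0,0,0.12],[0,0,0],-1],[[-0.012,-0.016,0.15],[0,0,0],-1]]'|sed -n 2,2p
python3 -m pendant '[[[-0.025,-0.025,0.01],[0,0,0],-1],[[-0.05,-0.05,0.02],[0,0,0],-1],[[-0.08,-0.075,0.02],[0,0,0],-1],[[-0.11,-0.1,0.02],[0,0,0],-1],[[-0.14,-0.13,0.02],[0,0,0],-1]]'|sed -n 2,2p
python3 -m pendant '[[[0,0,0],[0,0,0],-1],[[0,0,0],[0,0,0],-1],[[0,0,0],[0,0,0],-1]]'|sed -n 2,2p
python3 w.py w6
```

```text
tool_pos: [0.6509, 0.123, 0.0302]
ee_rot: [-0.002, 0.162, 0.987, -0.001]
wrist_force: [-1.1, -0.2, -2.6]
gripper_width: 0.585
grip_force: 25.0
tool_pos: [0.6529, 0.1256, 0.0295]
ee_rot: [0.001, 0.161, 0.987, 0.0]
wrist_force: [-0.1, -0.0, -1.8]
gripper_width: 0.579
grip_force: 25.0
tool_pos: [0.6524, 0.1266, 0.0292]
ee_rot: [0.0, 0.16, 0.987, 0.0]
wrist_force: [0.3, -0.3, -0.3]
gripper_width: 0.901
grip_force: 0.0
tool_pos: [0.6422, 0.1142, 0.1827]
tool_pos: [0.4993, -0.0193, 0.1996]
tool_pos: [0.5014, -0.0187, 0.1997]
tcp [ 0.5014 -0.0187  0.1997] 20.1667
tray red (array([0.6492, 0.1264, 0.0475]), np.float64(0.004490654067181266), 1415)
tray yellow (array([0.4712, 0.2247, 0.0494]), np.float64(0.004195053116868431), 3595)
dial blue at yellow (array([510.5863,  67.1492]), array([0.4726, 0.229 , 0.0639]), 1021)
dial yellow at blue (array([252.115 , 118.2731]), array([ 0.4453, -0.0058,  0.0637]), 2252)
tray blue (array([ 0.443 , -0.0065,  0.0468]), np.float64(0.00692743221657145), 3075)
dial green at green (array([ 85.5468, 217.1544]), array([ 0.4821, -0.1943,  0.0635]), 1437)
tray green (array([ 0.4825, -0.1912,  0.0473]), np.float64(0.004350268067696531), 2384)
```

View pics/w6.png

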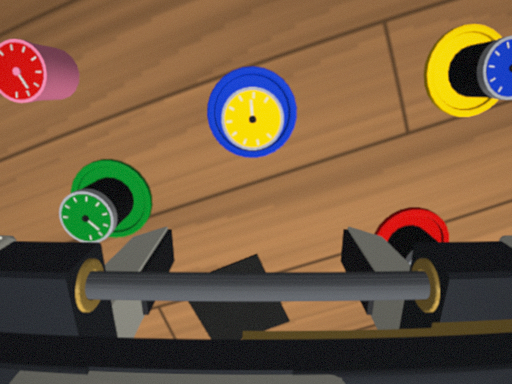

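Green is upright in the green tray (88,216), and yellow is in blue at (252,118). I carry yellow to the pad.

```bash

python3 -m pendant '[[[-0.02,0.005,-0.015],[0,0,0],-1],[[-0.04,0.01,-0.035],[0,0,0],-1],[[-0.055,0.0145,-0.06],[0,0,0],-1],[[-0.055,0.0145,-0.08],[0,0,0],-1],[[-0.055,0.0145,-0.085],[0,0,0],-1]]' |sed -n 2,2p
python3 -m pendant '[[[0,0,-0.02],[0,0,0],-1],[[0,0,-0.045],[0,0,0],-1],[[0,0,-0.07],[0,0,0],-1],[[0,0,-0.082],[0,0,0],-1],[[0,0,-0.086],[0,0,0],-1]]'|sed -n 2,2p
python3 -m pendant '[[[0,0,0],[0,0,0],-1],[[0,0,0],[0,0,0],1],[[0,0,0],[0,0,0],1],[[0,0,0],[0,0,0],1],[[0,0,0],[0,0,0],1]]' 25|sed -n 2,2p
python3 -m pendant '[[[0,0,0],[0,0,0],1],[[0,0,0],[0,0,0],1],[[0,0,0],[0,0,0],1]]' 25|sed -n 2,6p
python3 -m pendant '[[[0,0,0.01],[0,0,0],1],[[0,0,0.03],[0,0,0],1],[[0,0,0.055],[0,0,0],1],[[0,0,0.08],[0,0,0],1],[[0,0,0.09],[0,0,0],1]]' |sed -n 2,6p
python3 -m pendant '[[[0.015,-0.007,0],[0,0,0],1],[[0.04,-0.019,0],[0,0,0],1],[[0.067,-0.031,0],[0,0,0],1],[[0.095,-0.044,0],[0,0,0],1],[[0.125,-0.058,0],[0,0,0],1]]' |sed -n 2,2p
python3 -m pendant '[[[0.03,-0.014,0],[0,0,0],1],[[0.055,-0.026,0],[0,0,0],1],[[0.08,-0.037,0],[0,0,0],1],[[0.092,-0.043,0],[0,0,0],1],[[0.095,-0.0445,0],[0,0,0],1]]' |sed -n 2,2p
python3 -m pendant '[[[0,0,0],[0,0,0],1],[[0,0,0],[0,0,0],1]]' |sed -n 1,6p
```

```text
tool_pos: [0.4444, -0.0032, 0.1114]
tool_pos: [0.4463, -0.004, 0.0262]
tool_pos: [0.4464, -0.0044, 0.0285]
tool_pos: [0.4459, -0.0045, 0.028]
ee_rot: [0.0, 0.16, 0.987, 0.0]
wrist_force: [0.3, -0.1, 5.3]
gripper_width: 0.585
grip_force: 25.0
tool_pos: [0.4466, -0.0046, 0.1202]
ee_rot: [0.001, 0.16, 0.987, 0.0]
wrist_force: [0.4, -0.1, -1.8]
gripper_width: 0.585
grip_force: 25.0
tool_pos: [0.5711, -0.0627, 0.1174]
tool_pos: [0.6672, -0.1088, 0.1169]
time_s: 23.13
tool_pos: [0.6646, -0.1066, 0.1171]
ee_rot: [-0.001, 0.16, 0.987, 0.0]
wrist_force: [-0.5, 0.8, -2.5]
gripper_width: 0.585
grip_force: 25.0
```

```bash

python3 -m pendant '[[[0,0,-0.02],[0,0,0],1],[[0,0,-0.045],[0,0,0],1],[[0,0,-0.065],[0,0,0],1],[[0,0,-0.08],[0,0,0],1],[[0,0,-0.085],[0,0,0],1]]' |sed -n 2,6p
python3 -m pendant '[[[0,0,-0.002],[0,0,0],1],[[0,0,-0.004],[0,0,0],1],[[0,0,-0.004],[0,0,0],1]]'|sed -n 2,6p
python3 -m pendant '[[[0,0,0],[0,0,0],-1],[[0,0,0],[0,0,0],-1],[[0,0,0],[0,0,0],-1],[[0,0,0],[0,0,0],-1],[[0,0,0],[0,0,0],-1]]'|sed -n 2,6p
python3 -m pendant '[[[0,0,0.01],[0,0,0],-1],[[0,0,0.04],[0,0,0],-1],[[0,0,0.08],[0,0,0],-1],[[0,0,0.12],[0,0,0],-1],[[-0.005,0.01,0.15],[0,0,0],-1]]'|sed -n 2,2p
python3 -m pendant '[[[-0.015,0.03,0.01],[0,0,0],-1],[[-0.03,0.065,0.02],[0,0,0],-1],[[-0.045,0.1,0.02],[0,0,0],-1],[[-0.06,0.135,0.02],[0,0,0],-1],[[-0.075,0.17,0.02],[0,0,0],-1]]'|sed -n 2,2p
python3 -m pendant '[[[-0.015,0.035,0],[0,0,0],-1],[[-0.03,0.07,0],[0,0,0],-1],[[-0.045,0.1,0],[0,0,0],-1],[[-0.055,0.13,0],[0,0,0],-1],[[-0.06,0.14,0],[0,0,0],-1]]'|sed -n 2,2p
python3 -m pendant '[[[0,0,0],[0,0,0],-1],[[0,0,0],[0,0,0],-1],[[0,0,0],[0,0,0],-1]]'|sed -n 2,2p
python3 w.py w7
```

```text
tool_pos: [0.6629, -0.1056, 0.0303]
ee_rot: [-0.002, 0.16, 0.987, 0.0]
wrist_force: [-0.8, -0.3, -3.2]
gripper_width: 0.583
grip_force: 25.0
tool_pos: [0.6661, -0.1069, 0.0296]
ee_rot: [0.001, 0.16, 0.987, 0.0]
wrist_force: [-0.4, 0.9, -1.7]
gripper_width: 0.583
grip_force: 25.0
tool_pos: [0.666, -0.1071, 0.0291]
ee_rot: [0.0, 0.16, 0.987, 0.0]
wrist_force: [0.4, 0.8, 0.0]
gripper_width: 0.897
grip_force: 0.0
tool_pos: [0.6618, -0.0999, 0.1831]
tool_pos: [0.585, 0.0743, 0.2]
tool_pos: [0.5235, 0.2186, 0.1995]
tool_pos: [0.5265, 0.2113, 0.1992]
tcp [0.5265 0.2113 0.1992] 25.7167
dial red at red (array([219.6731, 310.982 ]), array([0.6527, 0.1248, 0.0636]), 992)
tray red (array([0.65  , 0.13  , 0.0476]), np.float64(0.005032531789964422), 1259)
tray yellow (array([0.4723, 0.2271, 0.0484]), np.float64(0.006625842007325948), 3466)
dial blue at yellow (array([260.8404, 118.8133]), array([0.4733, 0.2313, 0.0637]), 2198)
tray blue (array([ 0.4433, -0.0036,  0.0476]), np.float64(0.0032104016547144652), 5193)
```

View pics/w7.png

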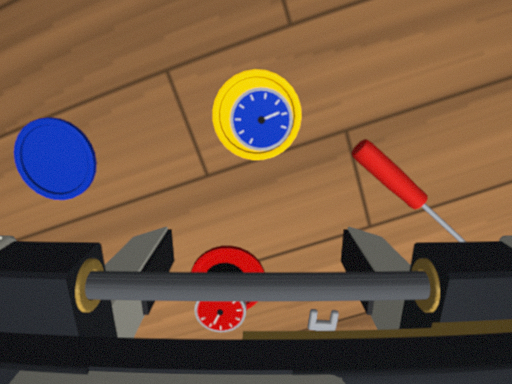

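The blue gauge is in the yellow tray at (261,119) and the blue tray is empty at (55,158). Red stands in red, and the screwdriver is clear of the fingers. I carry blue to the blue tray.

```bash

python3 -m pendant '[[[-0.02,0.007,-0.015],[0,0,0],-1],[[-0.04,0.014,-0.035],[0,0,0],-1],[[-0.052,0.0195,-0.06],[0,0,0],-1],[[-0.052,0.0195,-0.08],[0,0,0],-1],[[-0.052,0.0195,-0.085],[0,0,0],-1]]' |sed -n 2,2p
python3 -m pendant '[[[0,0,-0.02],[0,0,0],-1],[[0,0,-0.045],[0,0,0],-1],[[0,0,-0.07],[0,0,0],-1],[[0,0,-0.082],[0,0,0],-1],[[0,0,-0.086],[0,0,0],-1]]'|sed -n 2,2p
python3 -m pendant '[[[0,0,0],[0,0,0],-1],[[0,0,0],[0,0,0],1],[[0,0,0],[0,0,0],1],[[0,0,0],[0,0,0],1],[[0,0,0],[0,0,0],1]]' 25|sed -n 2,2p
python3 -m pendant '[[[0,0,0],[0,0,0],1],[[0,0,0],[0,0,0],1],[[0,0,0],[0,0,0],1]]' 25|sed -n 2,6p
python3 -m pendant '[[[0,0,0.01],[0,0,0],1],[[0,0,0.03],[0,0,0],1],[[0,0,0.055],[0,0,0],1],[[0,0,0.08],[0,0,0],1],[[0,0,0.09],[0,0,0],1]]' |sed -n 2,6p
python3 -m pendant '[[[-0.002,-0.015,0],[0,0,0],1],[[-0.005,-0.04,0],[0,0,0],1],[[-0.009,-0.07,0],[0,0,0],1],[[-0.013,-0.1,0],[0,0,0],1],[[-0.016,-0.13,0],[0,0,0],1]]' |sed -n 2,2p
python3 -m pendant '[[[-0.004,-0.03,0],[0,0,0],1],[[-0.008,-0.06,0],[0,0,0],1],[[-0.011,-0.085,0],[0,0,0],1],[[-0.013,-0.103,0],[0,0,0],1],[[-0.0135,-0.107,0],[0,0,0],1]]' |sed -n 2,2p
python3 -m pendant '[[[0,0,0],[0,0,0],1],[[0,0,0],[0,0,0],1]]' |sed -n 1,6p
```

```text
tool_pos: [0.4722, 0.2306, 0.1113]
tool_pos: [0.4741, 0.2306, 0.0264]
tool_pos: [0.4743, 0.2328, 0.0287]
tool_pos: [0.4738, 0.2326, 0.028]
ee_rot: [0.0, 0.16, 0.987, 0.0]
wrist_force: [0.2, -0.8, 3.3]
gripper_width: 0.583
grip_force: 25.0
tool_pos: [0.4749, 0.2329, 0.1211]
ee_rot: [0.001, 0.16, 0.987, 0.001]
wrist_force: [-0.5, -0.2, -1.4]
gripper_width: 0.584
grip_force: 25.0
tool_pos: [0.4562, 0.1005, 0.117]
tool_pos: [0.4425, -0.0086, 0.1172]
time_s: 28.68
tool_pos: [0.4439, -0.0042, 0.1174]
ee_rot: [-0.0, 0.16, 0.987, 0.0]
wrist_force: [0.4, 0.7, -0.4]
gripper_width: 0.585
grip_force: 25.0
```

```bash

python3 -m pendant '[[[0,0,-0.02],[0,0,0],1],[[0,0,-0.045],[0,0,0],1],[[0,0,-0.065],[0,0,0],1],[[0,0,-0.08],[0,0,0],1],[[0,0,-0.085],[0,0,0],1]]' |sed -n 2,6p
python3 -m pendant '[[[0,0,-0.002],[0,0,0],1],[[0,0,-0.004],[0,0,0],1],[[0,0,-0.004],[0,0,0],1]]'|sed -n 2,6p
python3 -m pendant '[[[0,0,0],[0,0,0],-1],[[0,0,0],[0,0,0],-1],[[0,0,0],[0,0,0],-1],[[0,0,0],[0,0,0],-1],[[0,0,0],[0,0,0],-1]]'|sed -n 2,6p
python3 -m pendant '[[[0,0,0.01],[0,0,0],-1],[[0,0,0.04],[0,0,0],-1],[[0,0,0.08],[0,0,0],-1],[[0,0,0.12],[0,0,0],-1],[[0.02,-0.01,0.15],[0,0,0],-1]]'|sed -n 2,2p
python3 -m pendant '[[[0.035,-0.018,0.01],[0,0,0],-1],[[0.07,-0.036,0.02],[0,0,0],-1],[[0.105,-0.055,0.02],[0,0,0],-1],[[0.14,-0.075,0.02],[0,0,0],-1],[[0.17,-0.095,0.02],[0,0,0],-1]]'|sed -n 2,2p
python3 -m pendant '[[[0.015,-0.01,0],[0,0,0],-1],[[0.02,-0.013,0],[0,0,0],-1],[[0.02,-0.013,0],[0,0,0],-1],[[0.02,-0.013,0],[0,0,0],-1]]'|sed -n 2,2p
python3 w.py
```

```text
tool_pos: [0.443, -0.0031, 0.0307]
ee_rot: [-0.002, 0.159, 0.987, -0.0]
wrist_force: [-0.6, -0.7, -1.7]
gripper_width: 0.583
grip_force: 25.0
tool_pos: [0.4447, -0.004, 0.0291]
ee_rot: [0.0, 0.16, 0.987, 0.0]
wrist_force: [-0.2, 0.5, -0.8]
gripper_width: 0.584
grip_force: 25.0
tool_pos: [0.4445, -0.0045, 0.029]
ee_rot: [0.0, 0.16, 0.987, 0.0]
wrist_force: [-0.2, 0.2, -0.2]
gripper_width: 0.896
grip_force: 0.0
tool_pos: [0.4615, -0.0135, 0.1813]
tool_pos: [0.6363, -0.1102, 0.1989]
tool_pos: [0.6534, -0.1219, 0.1983]
tcp [ 0.6534 -0.1219  0.1983] 30.9333
dial red at red (array([504.17  ,  97.3702]), array([0.6499, 0.1227, 0.064 ]), 890)
tray red (array([0.6517, 0.1253, 0.0478]), np.float64(0.005898960458251897), 2813)
dial green at green (array([113.6269,  22.3554]), array([ 0.4832, -0.194 ,  0.0637]), 2241)
tray green (array([ 0.4853, -0.1927,  0.0467]), np.float64(0.004079682230182843), 2858)
dial yellow at pad (array([276.4514, 188.4473]), array([ 0.6657, -0.1077,  0.0636]), 1899)
```

```bash

python3 -m pendant '[[[0.006,0.008,-0.02],[0,0,0],-1],[[0.012,0.016,-0.045],[0,0,0],-1],[[0.012,0.016,-0.065],[0,0,0],-1],[[0.012,0.016,-0.08],[0,0,0],-1],[[0.012,0.016,-0.085],[0,0,0],-1]]' |sed -n 2,2p
python3 -m pendant '[[[0,0,-0.02],[0,0,0],-1],[[0,0,-0.045],[0,0,0],-1],[[0,0,-0.07],[0,0,0],-1],[[0,0,-0.082],[0,0,0],-1],[[0,0,-0.086],[0,0,0],-1]]'|sed -n 2,2p
python3 -m pendant '[[[0,0,0],[0,0,0],-1],[[0,0,0],[0,0,0],1],[[0,0,0],[0,0,0],1],[[0,0,0],[0,0,0],1],[[0,0,0],[0,0,0],1]]' 25|sed -n 2,2p
python3 -m pendant '[[[0,0,0],[0,0,0],1],[[0,0,0],[0,0,0],1],[[0,0,0],[0,0,0],1]]' 25|sed -n 2,6p
python3 -m pendant '[[[0,0,0.01],[0,0,0],1],[[0,0,0.03],[0,0,0],1],[[0,0,0.055],[0,0,0],1],[[0,0,0.08],[0,0,0],1],[[0,0,0.09],[0,0,0],1]]' |sed -n 2,6p
python3 -m pendant '[[[-0.006,0.01,0],[0,0,0],1],[[-0.016,0.028,0],[0,0,0],1],[[-0.03,0.052,0],[0,0,0],1],[[-0.045,0.077,0],[0,0,0],1],[[-0.06,0.103,0],[0,0,0],1]]' |sed -n 2,2p
python3 -m pendant '[[[-0.017,0.029,0],[0,0,0],1],[[-0.034,0.058,0],[0,0,0],1],[[-0.051,0.087,0],[0,0,0],1],[[-0.068,0.117,0],[0,0,0],1],[[-0.085,0.146,0],[0,0,0],1]]' |sed -n 2,2p
python3 -m pendant '[[[-0.017,0.029,0],[0,0,0],1],[[-0.032,0.055,0],[0,0,0],1],[[-0.043,0.075,0],[0,0,0],1],[[-0.0486,0.084,0],[0,0,0],1],[[-0.0486,0.084,0],[0,0,0],1]]' |sed -n 2,2p
python3 -m pendant '[[[0,0,0],[0,0,0],1],[[0,0,0],[0,0,0],1]]' |sed -n 1,6p
```

```text
tool_pos: [0.664, -0.1045, 0.1116]
tool_pos: [0.6647, -0.1057, 0.0264]
tool_pos: [0.6669, -0.1067, 0.0289]
tool_pos: [0.6664, -0.1066, 0.028]
ee_rot: [0.0, 0.16, 0.987, 0.0]
wrist_force: [0.8, 1.4, 2.9]
gripper_width: 0.587
grip_force: 25.0
tool_pos: [0.6677, -0.1071, 0.1216]
ee_rot: [0.002, 0.16, 0.987, 0.0]
wrist_force: [1.1, 0.4, -1.8]
gripper_width: 0.587
grip_force: 25.0
tool_pos: [0.6038, -0.0021, 0.116]
tool_pos: [0.5183, 0.1442, 0.1163]
tool_pos: [0.4697, 0.2291, 0.1165]
time_s: 34.32
tool_pos: [0.473, 0.2248, 0.1174]
ee_rot: [0.0, 0.161, 0.987, -0.001]
wrist_force: [0.5, -1.1, -1.8]
gripper_width: 0.586
grip_force: 25.0
```

Lower, release, then retreat up and back towards the base-left for a final look.

```bash

python3 -m pendant '[[[0,0,-0.02],[0,0,0],1],[[0,0,-0.045],[0,0,0],1],[[0,0,-0.065],[0,0,0],1],[[0,0,-0.08],[0,0,0],1],[[0,0,-0.085],[0,0,0],1]]' |sed -n 2,6p
python3 -m pendant '[[[0,0,-0.002],[0,0,0],1],[[0,0,-0.004],[0,0,0],1],[[0,0,-0.004],[0,0,0],1]]'|sed -n 2,6p
python3 -m pendant '[[[0,0,0],[0,0,0],-1],[[0,0,0],[0,0,0],-1],[[0,0,0],[0,0,0],-1],[[0,0,0],[0,0,0],-1],[[0,0,0],[0,0,0],-1]]'|sed -n 2,6p
python3 -m pendant '[[[0,0,0.01],[0,0,0],-1],[[0,0,0.04],[0,0,0],-1],[[0,0,0.08],[0,0,0],-1],[[0,0,0.12],[0,0,0],-1],[[0,0,0.16],[0,0,0],-1]]'|sed -n 2,2p
python3 -m pendant '[[[0.01,-0.03,0.01],[0,0,0],-1],[[0.02,-0.06,0.02],[0,0,0],-1],[[0.03,-0.09,0.02],[0,0,0],-1],[[0.04,-0.12,0.03],[0,0,0],-1],[[0.045,-0.14,0.03],[0,0,0],-1]]'|sed -n 2,2p
python3 -m pendant '[[[0,0,0],[0,0,0],-1],[[0,0,0],[0,0,0],-1],[[0,0,0],[0,0,0],-1],[[0,0,0],[0,0,0],-1]]'|sed -n 1,2p
python3 w.py w8
python3 -c "
from h import *
snap('side','side9')"
```

```text
tool_pos: [0.4723, 0.2239, 0.0306]
ee_rot: [-0.001, 0.162, 0.987, -0.001]
wrist_force: [0.1, -0.6, -2.8]
gripper_width: 0.581
grip_force: 25.0
tool_pos: [0.4734, 0.2261, 0.0292]
ee_rot: [0.0, 0.161, 0.987, 0.0]
wrist_force: [-0.6, -0.1, -1.8]
gripper_width: 0.585
grip_force: 25.0
tool_pos: [0.4728, 0.2267, 0.0291]
ee_rot: [0.0, 0.16, 0.987, 0.0]
wrist_force: [-0.2, -0.4, 0.4]
gripper_width: 0.898
grip_force: 0.0
tool_pos: [0.4722, 0.2259, 0.1912]
tool_pos: [0.5191, 0.083, 0.2213]
time_s: 36.57
tool_pos: [0.5172, 0.0879, 0.2187]
tcp [0.5172 0.0879 0.2187] 36.5667
dial red at red (array([327.2298, 266.1824]), array([0.643 , 0.1256, 0.0638]), 349)
tray red (array([0.6469, 0.127 , 0.0451]), np.float64(0.004193988783034662), 1417)
dial yellow at yellow (array([382.0498,  88.2868]), array([0.4747, 0.2251, 0.0639]), 2029)
tray yellow (array([0.4723, 0.2263, 0.0484]), np.float64(0.00521145211336956), 2883)
dial blue at blue (array([144.1679, 135.7936]), array([ 0.4439, -0.0051,  0.0636]), 1781)
tray blue (array([ 0.4431, -0.0052,  0.0469]), np.float64(0.005783839146628193), 2431)
dial green at green (array([  9.1052, 223.7823]), array([ 0.4819, -0.1845,  0.0634]), 540)
tray green (array([ 0.4825, -0.1892,  0.0476]), np.float64(0.0042247534527727944), 2010)
```

View pics/w8.png

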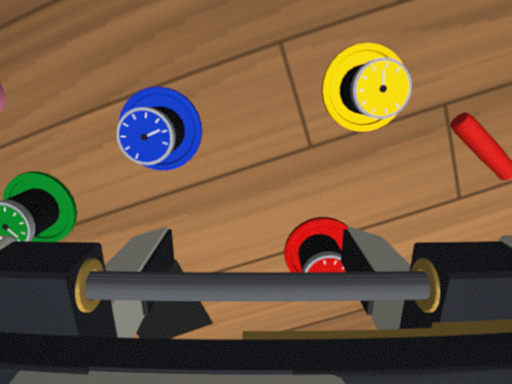

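View pics/side9.png

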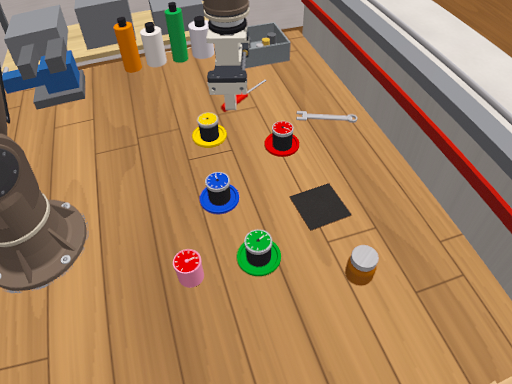

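Both views show each gauge upright in the tray of its own colour: side pixels yellow (208,128), red (282,135), blue (218,187), green (259,248). The pad is empty at (320,206), the jar is untouched at (362,265), and the gripper is clear. I hand it in.

```bash
python3 -c "
from bench import manip
print(manip.sign_off())"
```

```text
the job is handed in; nothing more can be done
None
```

I handed the job in after about 37 s of robot time: all four gauges stand upright in the trays of their own colours, each within about 5 mm of centre by the last clear measurements, the pad is empty, and the jar was not moved.

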